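Unhook a tape roll from the bench dispenser and lay it in the spare-roll rest

TASK

Take the tape roll, with its axle, off the bench tape dispenser and lay it in the open plywood rest, with the axle fully down in both forks. The axle sits behind two deep upturned hooks with a keeper above their tips: ease it up until it is past the tips and only then draw it out to the front, by feel and without straining the hooks. Set it down gently and leave the relay tray, the screwdriver and the cutters where they lie.

Things in the scene. Friction and masses are not known exactly. Their poses are not given: they have to be found in the camera images.
- roll: Tape roll on a grey hub with a steel axle, one loose piece, 0.15 to 0.31 kg. Origin: middle of the axle; y along it; z up at the start. Two flat tape faces at y = -15 and +15 mm, tape wall from 30 to 40 mm radius. Axle 8 mm thick; hub collar 17 mm thick out to y = 19 mm; black end caps 16 mm thick, 73 to 81 mm from the middle on both sides.
- roll_top (a point): Top of the tape's rim at the start, 40 mm above the axle's middle. Grip here from above across the two flat faces (30 mm wide), fingers reaching about 20 mm down the faces and staying clear of collar and axle.
- dispenser: Grey tape dispenser, fixed. Origin on the bench under the seated axle's middle; -x its front (toward the robot), y along the axle. Base x = -97 to 53 mm; cutter bar across the front, x = -78 to -98 mm, 40 mm high. Two grey cheeks, 120 mm free between them, hold the axle on flat shoulders. Steel plates with a J-slot stand outside them (65 to 69 mm from the middle). Highest part 123 mm.
- seat (a point): Centre of the seated axle, 70 mm above the bench. The axle has 1 mm of play before and behind. Each plate's front leg (x = -5 to -16 mm) is the upturned hook; above its tip the slot's mouth opens to the front, 11 mm high for the 8 mm axle, and a keeper bar roofs it. Hooks are rigid: over 15 N from the axle strains them.
- clamp_screw (a point): Head of the left clamp screw (left seen from the robot), fixed to the cheek. The two plates are clamped through long slots, both at one height, set by the last user and not measured: the axle must rise 10 to 36 mm (different each time) to clear the tips, and meets the keeper 3 mm after that. The start of the mouth can be felt by lifting with a light forward pull.
- rest: Plywood rest, fixed. Origin on the bench under its middle; y along the axle to be laid in, either way round. Foot 110 x 150 x 12 mm. Two open forks, 60 to 69 mm from the middle on both sides: slot 12 mm wide, 15 mm deep, then flaring to 37 mm at the top, 99 mm above the bench. The axle's end caps go outside the forks, 4 mm of play on each side.
- fork_seat (a point): Centre of the axle when it is fully down in the rest: at the middle of the rest, 70 mm above the bench (slot floors at 66 mm). Rigid; pressing or dropping the axle on it with over 15 N is rough.
- relay_tray: White tray holding a little green relay board, 50 x 50 mm, 22 mm high, loose; origin under its middle. Leave it alone.
- yellow_driver: Screwdriver with a yellow handle, 174 mm long, 19 mm thick, loose; origin under its middle. Leave it alone.
- cutters: Diagonal cutters with black handles, 166 x 59 x 13 mm, loose; origin under their middle. Leave them alone.
Not all that is in view belongs to the job. What is shaped like the rest but blue is not meant.

How it is judged (in metres and radians):
On the way:
1. the axle has been lifted past the hook tips and drawn out in front of the hooks (at least 28 mm in front of its seat, at least 8 mm above it) (x of roll in the frame of dispenser below -0.028 m and z of roll in the frame of dispenser above 0.078 m), for 0.1 s.
At the end, for the whole second after the job is handed in: the roll's axle lies fully down in both forks of the rest (axle centre 66 to 73.5 mm above the foot's underside, within 5 mm of the slot's middle, within 8 mm of the middle sideways, in line with the forks within 0.08 rad), released and at rest (x of roll in the frame of rest between -0.005 and 0.005 m and y of roll in the frame of rest between -0.008 and 0.008 m and z of roll in the frame of rest between 0.066 and 0.0735 m and angle between the y axis of roll and the y axis of rest, either way round below 0.08 rad and linear speed of roll below 0.02 m/s and contact force between the fingers and roll below 0.1 N); the robot touches nothing.
It fails at once if the roll or its axle is pressed against the dispenser (hooks, keeper, cheeks) with over 15 N (contact force between roll and dispenser above 15 N).
It fails at once if the roll or its axle is pressed or dropped on the rest with over 15 N (contact force between roll and rest above 15 N).
It fails at once if the relay tray, the screwdriver or the cutters are moved by over 15 mm (distance of any of relay_tray, yellow_driver, cutters from where it was at the start of the episode above 0.015 m).
It also fails if it takes over 72 s, if anything falls off the work surface, if the arm or the gripper's body presses on something with over 40 N, if the wrist force passes 120 N, or if a joint passes its speed limit or range.

ROBOT

A 6-joint arm with a two-finger parallel gripper is mounted at the origin on a cart in front of the work surface, level with it; the furniture and walls round the work are solid. World frame = base frame: x ahead of the robot, y to its left, z up, the work surface at z = 0. Lengths are in m, angles in degrees, forces in N, time in s.
With the tool pointing down it reaches from about 0.3 to 0.75 m from the base axis. Payload 8.5 kg.
Tool frame: the origin (TCP) lies at the centre of the arm's flange, where the gripper is bolted on; the fingertips stand 173 mm ahead of it and the grasp point (between the pads) lies 155 mm ahead of it (env.grip_point_offset is the z of the grasp point in the tool frame, in m); z points along the fingers, y is the direction in which the jaws open and shut (so a half turn about z gives the same grasp; the last joint's range is limited). The gripper opens to 85 mm and grips with 20 to 120 N. Pads are 22 mm wide; open, the fingers measure 114 mm over their backs; the gripper's body (76 mm by 85 mm) begins 54 mm behind the grasp point. The pads swing forward as they close: fully open they stand 13 mm farther back than shut.
Start: joints at [61.92, 21.807, 74.336, -0, 83.858, -12.336], TCP at [0.149, 0.529, 0.405] pointing down, gripper open.
Joint ranges: [-178.18, 178.18], [-50.72, 133.34], [12.68, 142.11], [-81.47, 261.47], [9.98, 163.14], [-165.26, 165.26]. Speed limits (degrees/s): [136.94, 136.94, 180, 180, 180, 180].

INTERFACE

Orientations are given as a 3x3 rotation matrix whose columns are the frame's x, y, z axes.
In Python, from rig import env, get_image, nets gives the robot as it stands.
- The arm moves only by the tool send_rows, never from a script. Its arguments are lists of equal length, an entry for each row: "xyz": the shift along the tool's x, y, z in mm, a list of three; "spin": the turn about the tool's z in degrees. A call has 1 to 20 rows; each row is the pose to reach, as a shift and turn from the pose measured when the call began, along the tool's axes at that moment; what a row does not reach only later rows make up. A row lasts 1/8 s, in which the tool goes at most 62.5 mm and 10.7 degrees, less where a joint would pass 70% of its speed; a pose out of reach is approached as far as the arm can. A call with a gripper value outside its range is refused whole. "hand" is the opening, from 0 (shut) to 1 (fully open), set as the call begins (left out, the last holds). The fingers move at their own pace and stop on an object; "force" is the grip in N (left out, the last holds). Time passes only in rows, so rows that repeat a pose let the fingers close. It gives the time, the measured TCP pose, the force and the opening at its end, in the units of the state.
- env.observe(): the state, without advancing time (a new reading comes with each control period).
- get_image(name): name is "scene" or "top"; returns a dict with "pixels" (420x560x3 uint8, red, green, blue), "range_z" (420x560 float32, m along the optical axis (not along the pixel's ray), 0 where there is no reading), "fov_y" (degrees; the focal length in pixels is half the picture's height over the tangent of half this angle, whatever the lens; pixels are square), "cx", "cy" (the principal point, pixels), "cam_to_world" (4x4, takes a point from camera to world coordinates). Camera axes: x right, y down, z forward; pixel columns grow to the right and rows downward; lengths in m; the calibration is good to about 2 mm. A picture is of the moment at which its call begins.
- env.close_job(): hands the job in, once; it reports no verdict.
Trained networks look in a picture, given as the dict that the camera call returned (one of the last four; its "shot" number tells which), for a name from the list of things; names that differ only in an ending like _2 or _b are one class to them, and where a whole thing is asked for, a point or a joint stands for the part that bears it (a point fixed in the world has none). Each returns a list of dicts, best first, with "confidence" (0 to 1); they miss things now and then, are a little off and sometimes report something else, mostly with a low value. They report only what shows in the picture. A call takes as long as a camera call. They do not tell look-alikes from the thing itself.
- nets.silhouettes(picture, name): "pixels" (420x560 bool, what is visible of it) and "box" ([centre column, centre row, width, height] in pixels, round what is visible of it).
The state is a dict: "time_s": time; "q": joint angles; "qvel": joint speeds; "joint_efforts": joint torques, N m; "position": TCP position; "tool_rot": TCP orientation; "ft_force": force on the tool from outside, world axes, zero at the start; "wrist_torque": the same for the moment, N m; "grip_width": finger opening in m.
Only numpy, scipy, OpenCV 4.12 (cv2) and the standard library are available. Lean on these libraries where they do the work, as an engineer would, in place of code of your own. Each camera call takes 0.05 s, during which the arm holds its last target. There are 200 camera calls.

## Working session

There is one attempt and no reset: what is moved stays moved. The work goes in short steps, Python scripts to look and compute and a tool call to move; the robot and the scene stay as the last step left them, time stands still between calls to the robot, and variables do not carry over. Pictures are saved under pics/ and viewed, on a budget of 10 in all, crops included, one or two more only if the job needs it, and the job is handed in when it is done.

Besides the shell and the picture viewer there is one more tool, called after "Emit:" as a command line: name --pt "numbers of a row" for each row, then --argument value for the rest. send_rows: Moves the arm, as the interface text tells. Its arguments: {"type":"object","properties":{"xyz":{"type":"array"},"spin":{"type":"array"},"hand":{"type":"number"},"force":{"type":"number"}},"required":["xyz","spin"]}

```bash
ls; mkdir -p pics; cat > h.py <<'E'
import numpy as np, cv2
from rig import env, get_image, nets
def world(p):
    h,w=p["range_z"].shape; f=h/2/np.tan(np.radians(p["fov_y"])/2)
    v,u=np.mgrid[:h,:w]; z=p["range_z"]
    c=np.stack([(u-p["cx"])/f*z,(v-p["cy"])/f*z,z,np.ones_like(z)],-1)
    W=(c@np.array(p["cam_to_world"]).T)[...,:3]; W[z==0]=np.nan
    return W
def save(p,n,box=None,s=1):
    im=p["pixels"][...,::-1]
    if box: im=im[box[1]:box[3],box[0]:box[2]]
    cv2.imwrite("pics/"+n,cv2.resize(im,None,fx=s,fy=s,interpolation=cv2.INTER_CUBIC))
E
python3 - <<'E'
from h import *
s=env.observe(); print(s); print(env.grip_point_offset)
P={}
for n in("scene","top"):
    p=get_image(n); np.save(n+".npy",p,allow_pickle=True); W=world(p); save(p,n+"0.png",s=1.4)
    for k in("roll","dispenser","rest","relay_tray","yellow_driver","cutters","clamp_screw"):
        for d in nets.silhouettes(p,k)[:3]:
            m=d["pixels"]; q=W[m]; print(n,k,round(d["confidence"],2),np.round(d["box"]),np.round(np.nanmedian(q,0),3),np.round(np.nanpercentile(q,2,axis=0),3),np.round(np.nanpercentile(q,98,axis=0),3))
E
```

```text
pics
{'time_s': 0.0, 'q': array([ 6.19197054e+01,  2.18416262e+01,  7.43855300e+01, -4.49830935e-04,
        8.38577400e+01, -1.23348295e+01]), 'qvel': array([-0.0065027 , -0.00055324, -0.04278514, -0.09748378, -0.0704533 ,
        0.0621348 ]), 'joint_efforts': array([ 1.24569553e-03, -4.48451936e+01, -2.31285149e+01, -7.94352377e-05,
        4.76293091e-03, -4.85481530e-05]), 'position': array([0.14922307, 0.52932377, 0.40410106]), 'tool_rot': array([[-9.62476840e-01,  2.71362958e-01, -6.90569357e-04],
       [ 2.71363661e-01,  9.62475997e-01, -1.31097614e-03],
       [ 3.08906066e-04, -1.44917961e-03, -9.99998902e-01]]), 'ft_force': array([-0.47784409, -0.37900608,  0.5098875 ]), 'wrist_torque': array([-0.03338939,  0.03855425,  0.04867121]), 'grip_width': 0.08544769562852675}
0.1547
scene roll 0.77 [228. 184.  30.  24.] [0.559 0.024 0.078] [ 0.527 -0.043  0.037] [0.598 0.051 0.11 ]
scene roll 0.41 [317. 220.  16.  13.] [ 0.7   -0.239  0.014] [ 0.692 -0.272 -0.001] [ 0.725 -0.195  0.018]
scene dispenser 0.77 [222. 189.  64.  59.] [ 0.544 -0.002  0.023] [ 0.469 -0.035  0.007] [0.60
[... 948 characters left out ...]
3] [ 0.474 -0.42   0.008] [ 0.577 -0.281  0.095]
top rest 0.55 [428. 218.  78.  54.] [ 0.543 -0.588  0.013] [ 0.49  -0.651  0.007] [ 0.596 -0.51   0.095]
top relay_tray 0.61 [262. 189.  22.  24.] [ 0.617 -0.183  0.011] [ 0.591 -0.208 -0.001] [ 0.645 -0.16   0.024]
top yellow_driver 0.71 [277. 152.  37.   9.] [ 0.704 -0.23   0.015] [ 0.695 -0.27  -0.002] [ 0.717 -0.19   0.02 ]
top yellow_driver 0.26 [164. 217.  72.  68.] [0.534 0.025 0.018] [ 0.473 -0.034  0.012] [0.614 0.1   0.113]
top cutters 0.92 [259. 264.  21.  65.] [ 0.426 -0.182  0.01 ] [ 0.351 -0.212 -0.002] [ 0.502 -0.156  0.016]
top clamp_screw 0.64 [168. 214.  69.  63.] [0.536 0.025 0.018] [ 0.472 -0.034  0.003] [0.614 0.103 0.113]
```

View pics/top0.png

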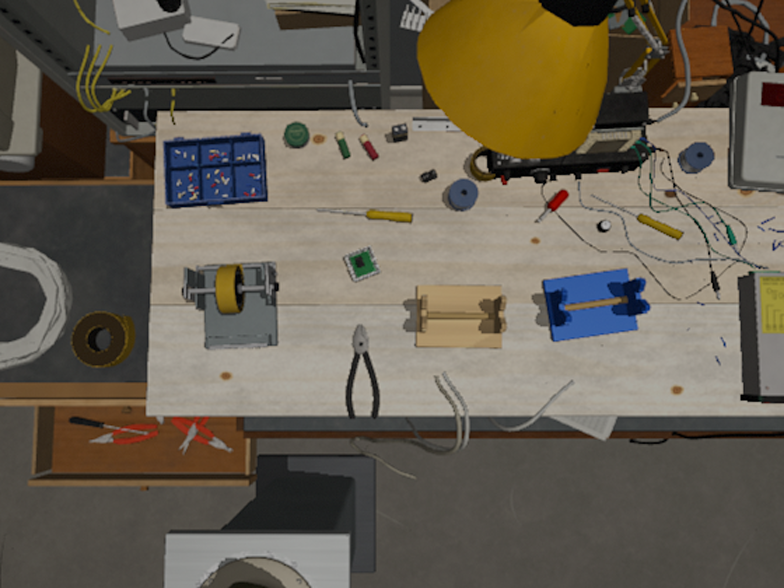

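View pics/scene0.png

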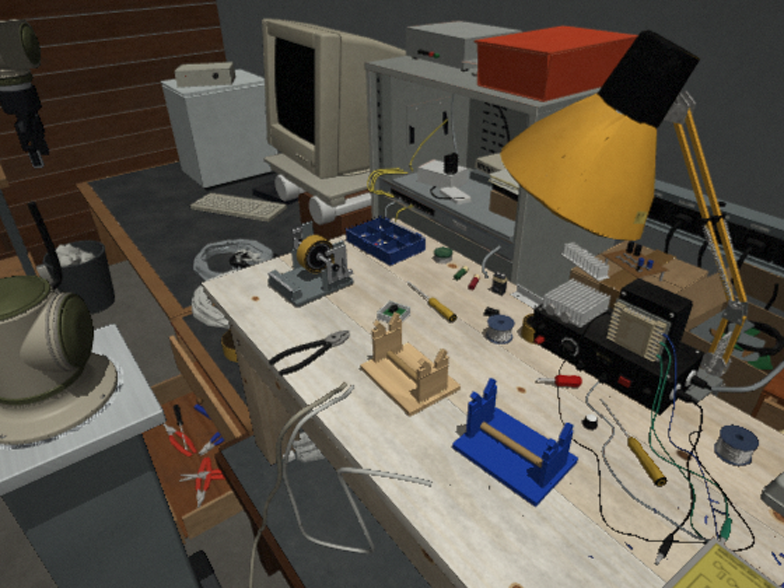

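The top view shows the yellow-brown roll on the grey dispenser at (230,288). The plywood rest is at (458,316), and its blue look-alike at (595,305) is not wanted. Other things that could be mistaken for the roll are the brown coil on the floor at (100,335), the spools at (462,195) and (695,157), and the brown ring at (482,163). I choose the roll between the dispenser cheeks and the plywood rest.

```bash
python3 - <<'E'
from h import *
p=get_image("top"); W=world(p); s=get_image("scene"); Ws=world(s)
save(p,"crop1.png",(110,170,380,270),2.9)
def rect(q,n):
    q=q[~np.isnan(q).any(1)]; r=cv2.minAreaRect((q[:,:2]*1000).astype(np.float32)); print(n,len(q),np.round(r[0],1),np.round(r[1],1),round(r[2],2),"zmed",np.round(np.median(q[:,2]),4))
for nm,pic,WW in(("top",p,W),("scene",s,Ws)):
  for k,x in(("dispenser",0.54),("rest",0.52)):
    ds=nets.silhouettes(pic,k)
    d=[d for d in ds if k!="rest" or abs(np.nanmedian(WW[d["pixels"]][:,1])+.354)<.05][0]
    m=cv2.dilate(d["pixels"].astype(np.uint8),np.ones((3,3)))>0
    q=WW[m]
    for lo,hi in((.006,.025),(.03,.045),(.06,.085),(.088,.13)):
        rect(q[(q[:,2]>lo)&(q[:,2]<hi)],(nm,k,lo))
  # yellow tape
  hsv=cv2.cvtColor(pic["pixels"],cv2.COLOR_RGB2HSV)
  reg=(WW[...,0]>.47)&(WW[...,0]<.64)&(WW[...,1]>-.05)&(WW[...,1]<.12)&(WW[...,2]>.07)
  t=reg&(hsv[...,1]>110); q=WW[t]; rect(q,(nm,"tape"))
  q2=q[q[:,2]>.095]; rect(q2,(nm,"tapetop")); print(np.nanmax(q2[:,2]))
  np.savez(nm+"W.npz",W=WW,rgb=pic["pixels"],reg=reg)
E
```

```text
('top', 'dispenser', 0.006) 1683 [549.2  35.3] [154.6 132.4] 2.73 zmed 0.0164
('top', 'dispenser', 0.03) 562 [542.6  32.9] [148.2 137.1] 2.33 zmed 0.0395
('top', 'dispenser', 0.06) 245 [564.8  35.3] [ 73.9 150.8] 2.35 zmed 0.072
('top', 'dispenser', 0.088) 255 [567.4  34.3] [ 72.6 138.6] 3.24 zmed 0.1093
('top', 'rest', 0.006) 2317 [ 525.8 -352.9] [148.5 109.1] 89.66 zmed 0.0125
('top', 'rest', 0.03) 27 [ 510.8 -366.3] [ 57.  112.3] 14.62 zmed 0.0358
('top', 'rest', 0.06) 133 [ 525.1 -351.5] [136.2  58.4] 88.77 zmed 0.0749
('top', 'rest', 0.088) 106 [ 525.2 -353.1] [136.8  50.9] 88.82 zmed 0.0959
('top', 'tape') 480 [576.   17.2] [ 78.6 101.7] 30.73 zmed 0.1051
('top', 'tapetop') 374 [567.3  35.9] [65.8 31.8] 2.69 zmed 0.107
0.11449314709350733
('scene', 'dispenser', 0.006) 713 [542.8  32.7] [149.5 130.8] 2.97 zmed 0.0154
('scene', 'dispenser', 0.03) 268 [540.4  30.3] [148.9 137.5] 3.44 zmed 0.0386
('scene', 'dispenser', 0.06) 184 [562.6  32.7] [ 73.6 158.1] 13.36 zmed 0.0723
('scene', 'dispenser', 0.088) 229 [566.8  33. ] [ 68.3 142.1] 3.16 zmed 0.1044
('scene', 'rest', 0.006) 1491 [ 534.5 -301.1] [271.5 134.4] 77.93 zmed 0.0116
('scene', 'rest', 0.03) 209 [ 523.5 -353.3] [139.5  60.7] 89.01 zmed 0.0372
('scene', 'rest', 0.06) 365 [ 523.5 -351.9] [141.2  59.8] 88.92 zmed 0.0723
('scene', 'rest', 0.088) 108 [ 523.1 -353.3] [139.9  52.3] 89.61 zmed 0.0939
('scene', 'tape') 205 [573.1  40.2] [102.7  83. ] 53.57 zmed 0.0992
('scene', 'tapetop') 121 [564.7  35.6] [60.7 32.1] 3.91 zmed 0.1051
0.11234429821683478
```

View pics/crop1.png

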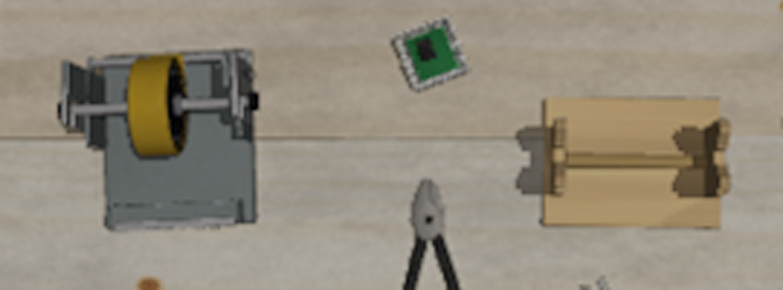

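The crop shows the roll at (157,105), with its axle running from (62,110) to (252,100), and the plywood rest at (630,160). The choice holds.

Both cameras agree:
- **Roll:** about (566, 35.5), yaw about +2.9°, rim at about 110 mm.
- **Rest:** about (524.5, -353), yaw about -0.8°.

I'm moving above the roll now.

Emit:
send_rows --pt "-20 -13 0" --pt "-60 -40 5" --pt "-100 -68 10" --pt "-145 -98 14" --pt "-190 -128 18" --pt "-235 -159 22" --pt "-280 -189 26" --pt "-325 -220 30" --pt "-370 -250 34" --pt "-410 -277 38" --pt "-450 -304 42" --pt "-490 -331 46" --pt "-520 -352 50" --pt "-535 -362 54" --pt "-535 -362 54" --pt "-535 -362 54" --pt "-535 -362 54" --spin '[-1, -3, -5, -7, -9, -11, -13, -15, -17, -18.7, -18.7, -18.7, -18.7, -18.7, -18.7, -18.7, -18.7]' --hand 0.65 --force 40

```text
time_s: 3.22
position: [0.5654, 0.0368, 0.3511]
tool_rot: [[-0.999, -0.053, 0.0], [-0.053, 0.999, 0.0], [-0.0, 0.0, -1.0]]
ft_force: [0.1, -0.2, 0.7]
grip_width: 0.0557
```

Emit:
send_rows --pt "-1 -1 20" --pt "-1 -1 45" --pt "-1 -1 62" --pt "-1 -1 72" --pt "-1 -1 80" --pt "-1 -1 86" --pt "-1 -1 90" --pt "-1 -1 90" --pt "-1 -1 90" --spin '[0, 0, 0, 0, 0, 0, 0, 0, 0]'

```text
time_s: 4.35
position: [0.5665, 0.0358, 0.2614]
tool_rot: [[-0.999, -0.053, 0.001], [-0.053, 0.999, -0.0], [-0.001, -0.0, -1.0]]
ft_force: [-0.8, -0.2, -0.7]
grip_width: 0.0554
```

```bash
python3 - <<'E'
from h import *
s=get_image("scene"); save(s,"g1.png",(175,140,285,230),6.5)
print(env.observe()["ft_force"],env.observe()["position"])
E
```

```text
[0.16840574 0.07325366 0.14563279] [0.56650698 0.03584145 0.26142046]
```

View pics/g1.png

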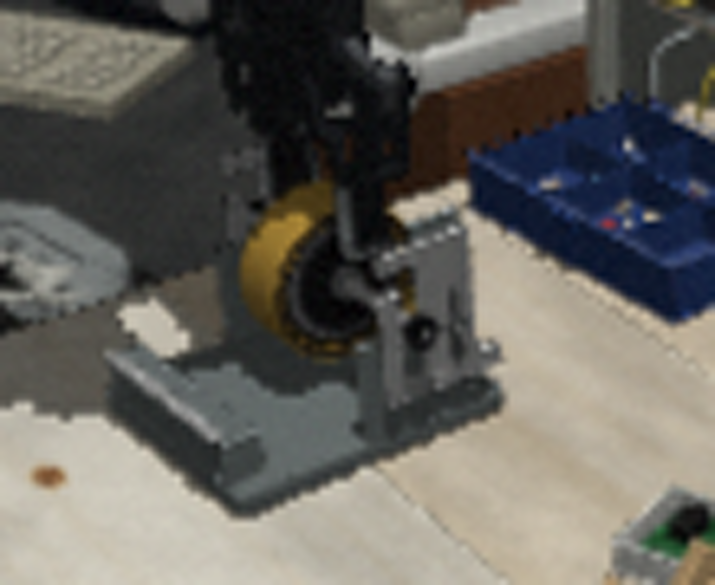

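The crop shows the fingers straddling the tape faces at about (345,220), clear of the collar and the cheeks. I'm closing the gripper.

Emit:
send_rows --pt "0 0 0" --pt "0 0 0" --pt "0 0 0" --pt "0 0 0" --pt "0 0 0" --pt "0 0 0" --pt "0 0 0" --pt "0 0 0" --spin '[0, 0, 0, 0, 0, 0, 0, 0]' --hand 0 --force 30

```text
time_s: 5.4
position: [0.5666, 0.0358, 0.2616]
tool_rot: [[-0.999, -0.053, 0.002], [-0.053, 0.999, -0.0], [-0.001, -0.0, -1.0]]
ft_force: [0.3, 0.7, 6.2]
grip_width: 0.0291
```

```bash
python3 -c "
from rig import env
s=env.observe();print(s['position'],s['ft_force'],s['wrist_torque'],s['grip_width'])"
```

```text
[0.56658615 0.03582672 0.26163906] [0.29631753 0.73504481 6.22698239] [ 0.00285767 -0.05662236  0.08786447] 0.029068981224226347
```

Emit:
send_rows --pt "0 0 -0.5" --pt "0 0 -1" --pt "0 0 -2" --pt "0 0 -3" --pt "0 0 -4" --pt "0 0 -4" --spin '[0, 0, 0, 0, 0, 0]'

```text
time_s: 6.15
position: [0.5666, 0.0358, 0.2657]
tool_rot: [[-0.999, -0.053, 0.002], [-0.053, 0.999, -0.0], [-0.001, -0.0, -1.0]]
ft_force: [0.0, 0.3, -1.5]
grip_width: 0.0291
```

Emit:
send_rows --pt "0 0 -1.5" --pt "0 0 -3" --pt "0 0 -3" --pt "0.5 0 -3" --pt "1 0 -3" --pt "1.5 0 -3" --pt "1.5 0 -3" --pt "1.5 0 -3" --spin '[0, 0, 0, 0, 0, 0, 0, 0]'

```text
time_s: 7.15
position: [0.5651, 0.0357, 0.2687]
tool_rot: [[-0.999, -0.053, 0.002], [-0.053, 0.999, -0.0], [-0.002, -0.0, -1.0]]
ft_force: [1.3, -0.2, -1.8]
grip_width: 0.0289
```

Emit:
send_rows --pt "0.5 0 0" --pt "1 0 0" --pt "1 0 0" --pt "1 0 -0.5" --pt "1 0 -1" --pt "1 0 -1" --spin '[0, 0, 0, 0, 0, 0]'

```text
time_s: 7.9
position: [0.5642, 0.0356, 0.2698]
tool_rot: [[-0.999, -0.053, 0.002], [-0.053, 0.999, -0.0], [-0.002, -0.0, -1.0]]
ft_force: [4.0, -0.0, -3.9]
grip_width: 0.0285
```

Emit:
send_rows --pt "0 0 -0.5" --pt "0 0 -1" --pt "0 0 -1.5" --pt "0 0 -2" --pt "0 0 -2" --spin '[0, 0, 0, 0, 0]'

```text
time_s: 8.52
position: [0.5642, 0.0356, 0.2719]
tool_rot: [[-0.999, -0.053, 0.003], [-0.053, 0.999, -0.0], [-0.003, -0.0, -1.0]]
ft_force: [4.1, 0.6, -2.7]
grip_width: 0.0289
```

Emit:
send_rows --pt "0 0 -0.5" --pt "0 0 -1" --pt "0 0 -1.5" --pt "0 0 -2" --pt "0 0 -2" --spin '[0, 0, 0, 0, 0]'

```text
time_s: 9.15
position: [0.5642, 0.0356, 0.274]
tool_rot: [[-0.999, -0.053, 0.003], [-0.053, 0.999, -0.0], [-0.003, -0.0, -1.0]]
ft_force: [4.0, -0.3, -3.2]
grip_width: 0.0291
```

Emit:
send_rows --pt "0 0 -0.5" --pt "0 0 -1" --pt "0 0 -1.5" --pt "0 0 -2" --pt "0 0 -2" --spin '[0, 0, 0, 0, 0]'

```text
time_s: 9.78
position: [0.5642, 0.0356, 0.2761]
tool_rot: [[-0.999, -0.053, 0.003], [-0.053, 0.999, -0.0], [-0.003, -0.0, -1.0]]
ft_force: [3.9, 0.0, -3.3]
grip_width: 0.0289
```

Emit:
send_rows --pt "0 0 -0.5" --pt "0 0 -1" --pt "0 0 -1.5" --pt "0 0 -2" --pt "0 0 -2" --spin '[0, 0, 0, 0, 0]'

```text
time_s: 10.4
position: [0.5643, 0.0356, 0.2782]
tool_rot: [[-0.999, -0.053, 0.003], [-0.053, 0.999, -0.0], [-0.003, -0.001, -1.0]]
ft_force: [3.9, 0.2, -3.1]
grip_width: 0.0287
```

Emit:
send_rows --pt "0 0 -0.5" --pt "0 0 -1" --pt "0 0 -1.5" --pt "0 0 -2" --pt "0 0 -2" --spin '[0, 0, 0, 0, 0]'

```text
time_s: 11.02
position: [0.5642, 0.0356, 0.2803]
tool_rot: [[-0.999, -0.053, 0.003], [-0.053, 0.999, -0.0], [-0.003, -0.001, -1.0]]
ft_force: [2.8, -0.2, -3.1]
grip_width: 0.0283
```

Emit:
send_rows --pt "0 0 -0.5" --pt "0 0 -1" --pt "0 0 -1" --pt "0 0 -1" --spin '[0, 0, 0, 0]'

```text
time_s: 11.52
position: [0.5642, 0.0356, 0.2814]
tool_rot: [[-0.999, -0.053, 0.003], [-0.053, 0.999, -0.0], [-0.003, -0.001, -1.0]]
ft_force: [2.6, -0.1, -1.8]
grip_width: 0.0289
```

Emit:
send_rows --pt "0.3 0 -0.5" --pt "0.5 0 -1" --pt "0.5 0 -1" --pt "0.5 0 -1" --spin '[0, 0, 0, 0]'

```text
time_s: 12.02
position: [0.5637, 0.0356, 0.2825]
tool_rot: [[-0.999, -0.053, 0.003], [-0.053, 0.999, -0.0], [-0.003, -0.001, -1.0]]
ft_force: [2.4, -0.9, -0.7]
grip_width: 0.0287
```

Emit:
send_rows --pt "0 0 -0.5" --pt "0 0 -1" --pt "0 0 -1" --pt "0 0 -1" --spin '[0, 0, 0, 0]'

```text
time_s: 12.52
position: [0.5636, 0.0356, 0.2835]
tool_rot: [[-0.999, -0.053, 0.003], [-0.053, 0.999, -0.0], [-0.003, -0.001, -1.0]]
ft_force: [1.1, 0.2, -1.0]
grip_width: 0.0286
```

Emit:
send_rows --pt "0 0 -0.5" --pt "0 0 -1" --pt "0.5 0 -1" --pt "1 0 -1" --pt "1 0 -1" --spin '[0, 0, 0, 0, 0]'

```text
time_s: 13.15
position: [0.5626, 0.0356, 0.2845]
tool_rot: [[-0.999, -0.053, 0.003], [-0.053, 0.999, -0.0], [-0.003, -0.001, -1.0]]
ft_force: [-0.1, -0.1, -1.1]
grip_width: 0.0286
```

Emit:
send_rows --pt "0 0 -0.5" --pt "0 0 -1" --pt "0.7 0 -1" --pt "1.4 0 -1" --pt "2 0 -1" --pt "2 0 -1" --spin '[0, 0, 0, 0, 0, 0]'

```text
time_s: 13.9
position: [0.5605, 0.0355, 0.2855]
tool_rot: [[-0.999, -0.053, 0.003], [-0.053, 0.999, -0.0], [-0.003, -0.001, -1.0]]
ft_force: [0.9, 0.4, -1.3]
grip_width: 0.0288
```

Emit:
send_rows --pt "0 0 -0.5" --pt "1 0 -0.5" --pt "2 0 -0.5" --pt "3 0 -0.5" --pt "3 0 -0.5" --spin '[0, 0, 0, 0, 0]'

```text
time_s: 14.52
position: [0.5575, 0.0353, 0.286]
tool_rot: [[-0.999, -0.053, 0.003], [-0.053, 0.999, -0.0], [-0.003, -0.0, -1.0]]
ft_force: [0.4, -0.0, -1.2]
grip_width: 0.029
```

Emit:
send_rows --pt "1 0 0" --pt "2 0 0" --pt "3.5 0 0" --pt "5 0 0" --pt "6 0 0" --pt "6 0 0" --spin '[0, 0, 0, 0, 0, 0]'

```text
time_s: 15.28
position: [0.5514, 0.035, 0.286]
tool_rot: [[-0.999, -0.053, 0.003], [-0.053, 0.999, -0.0], [-0.003, -0.0, -1.0]]
ft_force: [0.7, -0.1, -1.0]
grip_width: 0.0287
```

Emit:
send_rows --pt "2 0 0" --pt "4 0 0" --pt "6 0 0" --pt "8 0 0" --pt "11 0 0" --pt "14 0 0" --pt "17 0 0" --pt "20 0 0" --pt "24 0 0" --pt "28 0 0" --pt "28 0 0" --pt "28 0 0" --spin '[0, 0, 0, 0, 0, 0, 0, 0, 0, 0, 0, 0]'

```text
time_s: 16.77
position: [0.5235, 0.0335, 0.286]
tool_rot: [[-0.999, -0.053, 0.003], [-0.053, 0.999, -0.0], [-0.003, -0.001, -1.0]]
ft_force: [-0.1, 0.2, -2.0]
grip_width: 0.0284
```

```bash
python3 - <<'E'
from h import *
s=get_image("scene"); save(s,"g2.png",(175,140,285,230),6.5)
print(env.observe()["ft_force"],env.observe()["wrist_torque"])
E
```

```text
[-0.18718404 -0.17134147 -1.69398838] [0.0494647  0.02719497 0.00420166]
```

View pics/g2.png

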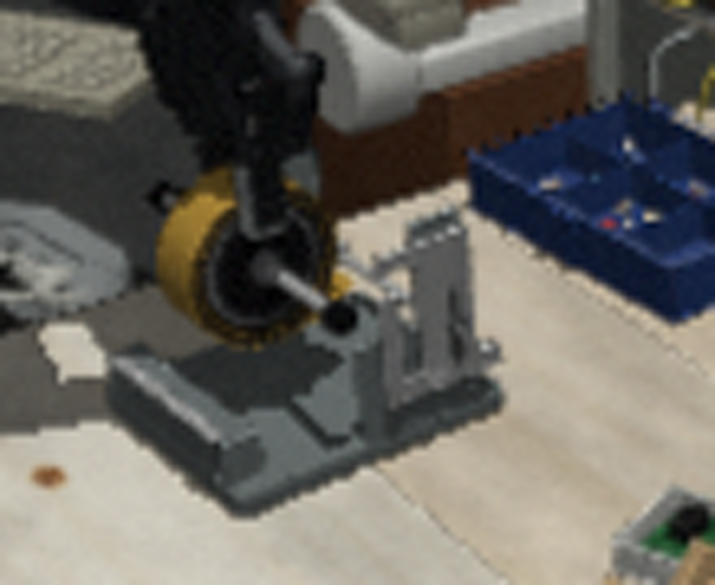

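The crop shows the roll drawn clear in front of the dispenser: end cap at (340,315), still gripped and level. I'm lifting it and carrying it over the rest.

Emit:
send_rows --pt "0 0 -15" --pt "0 0 -40" --pt "0 0 -65" --pt "2 -20 -82" --pt "4 -55 -84" --pt "6 -95 -84" --pt "8 -135 -84" --pt "10 -175 -84" --pt "12 -215 -84" --pt "14 -255 -84" --pt "16 -295 -84" --pt "17 -330 -84" --pt "19 -360 -84" --pt "19 -380 -84" --pt "19 -386 -84" --pt "19 -386 -84" --pt "19 -386 -84" --pt "19 -386 -84" --spin '[0, 0, 0, 0, 0, 0.5, 1, 1.5, 2, 2.5, 3, 3.4, 3.8, 3.8, 3.8, 3.8, 3.8, 3.8]'

```text
time_s: 19.08
position: [0.5249, -0.3522, 0.3703]
tool_rot: [[-1.0, 0.013, 0.003], [0.013, 1.0, -0.0], [-0.003, -0.0, -1.0]]
ft_force: [0.3, 0.3, -2.3]
grip_width: 0.0284
```

```bash
python3 - <<'E'
from h import *
s=get_image("scene"); save(s,"g3.png",(220,170,370,310),4); W=world(s)
t=get_image("top"); Wt=world(t); save(t,"g4.png",(270,170,390,270),5)
for n,p,w in(("scene",s,W),("top",t,Wt)):
    hsv=cv2.cvtColor(p["pixels"],cv2.COLOR_RGB2HSV)
    for d in nets.silhouettes(p,"roll")[:2]:
        q=w[d["pixels"]]; q=q[(q[:,2]>.125)&(abs(q[:,0]-.52)<.15)&(abs(q[:,1]+.353)<.15)]
        if len(q)>5: print(n,d["confidence"],np.round(d["box"]),len(q),np.round(np.percentile(q,1,axis=0),4),np.round(np.percentile(q,99,axis=0),4))
    reg=(abs(w[...,0]-.525)<.08)&(w[...,2]>.13)&(w[...,2]<.23)
    for lo,hi in((-.455,-.405),(-.30,-.25)):
        m=reg&(w[...,1]>lo)&(w[...,1]<hi); q=w[m]; 
        if len(q): print(n,"end",len(q),np.round(np.median(q,0),4),np.round(q.min(0),4),np.round(q.max(0),4))
s=env.observe(); print(s["position"],s["ft_force"],s["time_s"])
E
```

```text
scene 0.8 [295. 212.  48.  36.] 887 [ 0.4846 -0.4335  0.1422] [ 0.564  -0.2792  0.2182]
scene end 68 [ 0.5218 -0.4304  0.1801] [ 0.516  -0.435   0.1695] [ 0.5292 -0.4059  0.1869]
scene end 49 [ 0.5233 -0.2799  0.1808] [ 0.518  -0.2997  0.171 ] [ 0.5326 -0.2706  0.1864]
top 0.57 [324. 227.  39.  23.] 143 [ 0.4872 -0.3665  0.1527] [ 0.528  -0.288   0.3298]
top end 17 [ 0.5256 -0.29    0.1808] [ 0.5196 -0.2965  0.1787] [ 0.5298 -0.2796  0.1838]
[ 0.52478711 -0.35265964  0.3702208 ] [ 0.29333202 -0.29059053 -2.91151109] 19.275
```

View pics/g3.png

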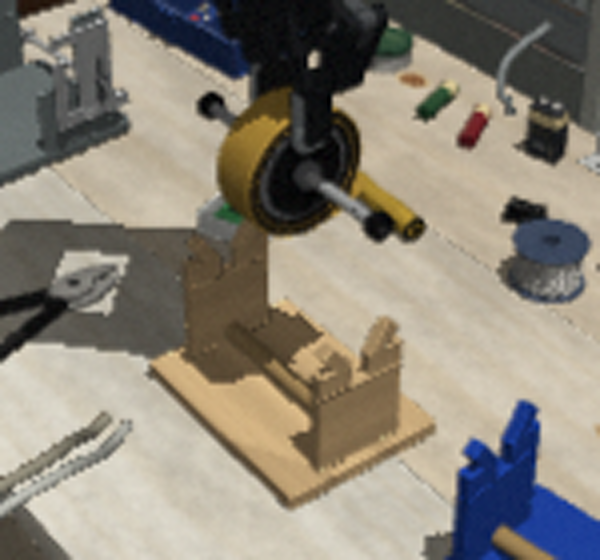

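The crop shows the gripped roll over the plywood rest, with its caps at (210,105) and (378,225) outside the forks. The measured axle is about (524, -353, 178 mm) and level, so it lines up with the rest. I'm lowering it.

Emit:
send_rows --pt "0 0 15" --pt "0 0 35" --pt "0 0 52" --pt "0 0 65" --pt "0 0 75" --pt "0 0 82" --pt "0 0 86" --pt "0 0 89" --pt "0 0 92" --pt "0 0 92" --pt "0 0 92" --spin '[0, 0, 0, 0, 0, 0, 0, 0, 0, 0, 0]'

```text
time_s: 20.65
position: [0.5251, -0.3527, 0.2784]
tool_rot: [[-1.0, 0.013, 0.003], [0.013, 1.0, -0.001], [-0.003, -0.001, -1.0]]
ft_force: [-0.2, 0.6, -3.0]
grip_width: 0.029
```

Emit:
send_rows --pt "0 0 1" --pt "0 0 2" --pt "0 0 3" --pt "0 0 4" --pt "0 0 5" --pt "0 0 6" --pt "0 0 6" --spin '[0, 0, 0, 0, 0, 0, 0]'

```text
time_s: 21.52
position: [0.5251, -0.3528, 0.2723]
tool_rot: [[-1.0, 0.013, 0.003], [0.013, 1.0, -0.001], [-0.003, -0.0, -1.0]]
ft_force: [-0.7, -0.0, -2.2]
grip_width: 0.029
```

Emit:
send_rows --pt "0 0 1" --pt "0 0 2" --pt "0 0 3" --pt "0 0 4" --pt "0 0 5" --pt "0 0 6" --pt "0 0 6" --spin '[0, 0, 0, 0, 0, 0, 0]'

```text
time_s: 22.4
position: [0.5251, -0.3527, 0.2662]
tool_rot: [[-1.0, 0.013, 0.003], [0.013, 1.0, -0.0], [-0.003, -0.0, -1.0]]
ft_force: [0.1, -0.6, -1.9]
grip_width: 0.0291
```

In the slot with no side force. The floor should be about 4 mm below.

Emit:
send_rows --pt "0 0 0.5" --pt "0 0 1" --pt "0 0 1.5" --pt "0 0 2" --pt "0 0 2.5" --pt "0 0 3" --pt "0 0 3" --spin '[0, 0, 0, 0, 0, 0, 0]'

```text
time_s: 23.28
position: [0.5251, -0.3527, 0.2631]
tool_rot: [[-1.0, 0.013, 0.003], [0.013, 1.0, -0.0], [-0.003, -0.0, -1.0]]
ft_force: [0.1, -0.3, -2.7]
grip_width: 0.0286
```

Emit:
send_rows --pt "0 0 0.5" --pt "0 0 1" --pt "0 0 1.5" --pt "0 0 1.5" --pt "0 0 1.5" --spin '[0, 0, 0, 0, 0]'

```text
time_s: 23.9
position: [0.5251, -0.3527, 0.2619]
tool_rot: [[-1.0, 0.013, 0.003], [0.013, 1.0, -0.001], [-0.003, -0.001, -1.0]]
ft_force: [0.0, 0.8, 1.2]
grip_width: 0.0293
```

The floor is felt, with about 3.5 N of contact. I'm releasing to a moderate opening.

Emit:
send_rows --pt "0 0 0" --pt "0 0 0" --pt "0 0 0" --pt "0 0 0" --pt "0 0 0" --pt "0 0 0" --pt "0 0 0" --spin '[0, 0, 0, 0, 0, 0, 0]' --hand 0.6 --force 20

```text
time_s: 24.78
position: [0.5251, -0.3527, 0.2619]
tool_rot: [[-1.0, 0.013, 0.003], [0.013, 1.0, -0.001], [-0.003, -0.0, -1.0]]
ft_force: [-0.5, 0.1, -0.6]
grip_width: 0.051
```

Emit:
send_rows --pt "0 0 -2" --pt "0 0 -6" --pt "0 0 -12" --pt "0 0 -20" --pt "0 0 -32" --pt "0 0 -50" --pt "0 0 -75" --pt "0 0 -105" --pt "0 0 -130" --pt "0 0 -140" --pt "0 0 -140" --pt "0 0 -140" --spin '[0, 0, 0, 0, 0, 0, 0, 0, 0, 0, 0, 0]'

```text
time_s: 26.28
position: [0.5247, -0.3526, 0.4007]
tool_rot: [[-1.0, 0.013, 0.002], [0.013, 1.0, 0.001], [-0.002, 0.001, -1.0]]
ft_force: [0.5, -0.4, 0.4]
grip_width: 0.0512
```

```bash
python3 - <<'E'
from h import *
s=get_image("scene"); save(s,"g5.png",(220,170,370,310),4); W=world(s)
t=get_image("top"); Wt=world(t)
for n,p,w in(("scene",s,W),("top",t,Wt)):
    for d in nets.silhouettes(p,"roll")[:1]:
        q=w[d["pixels"]]; q=q[(q[:,2]>.02)&(abs(q[:,0]-.52)<.08)&(abs(q[:,1]+.353)<.1)]
        if len(q)>5: print(n,d["confidence"],np.round(d["box"]),len(q),np.round(np.percentile(q,1,axis=0),4),np.round(np.percentile(q,99,axis=0),4))
    reg=(abs(w[...,0]-.525)<.03)&(w[...,2]>.055)&(w[...,2]<.085)
    for lo,hi in((-.44,-.425),(-.282,-.265)):
        q=w[reg&(w[...,1]>lo)&(w[...,1]<hi)]
        if len(q): print(n,"end",len(q),np.round(np.median(q,0),4),np.round(q.min(0),4),np.round(q.max(0),4))
    for k in("relay_tray","yellow_driver","cutters"):
        for d in nets.silhouettes(p,k)[:1]: print(n,k,np.round(np.nanmedian(w[d["pixels"]],0),3))
print(env.observe()["ft_force"])
E
```

```text
scene 0.82 [295. 250.  43.  37.] 968 [ 0.4854 -0.4341  0.0352] [ 0.5633 -0.2812  0.1101]
scene end 41 [ 0.5221 -0.4325  0.0722] [ 0.5158 -0.4354  0.0633] [ 0.5322 -0.4263  0.0777]
scene end 13 [ 0.5265 -0.2783  0.0755] [ 0.4968 -0.282   0.0713] [ 0.5304 -0.2704  0.0781]
scene relay_tray [ 0.618 -0.181  0.012]
scene yellow_driver [ 0.7   -0.236  0.013]
scene cutters [ 0.42  -0.181  0.009]
top 0.79 [320. 229.  39.  15.] 272 [ 0.4879 -0.3673  0.0436] [ 0.5305 -0.2876  0.1113]
top end 4 [ 0.5259 -0.2803  0.0729] [ 0.5233 -0.2815  0.0714] [ 0.5282 -0.279   0.0758]
top relay_tray [ 0.618 -0.183  0.011]
top yellow_driver [ 0.707 -0.22   0.014]
top cutters [ 0.509 -0.343  0.092]
[-0.23219583  0.11875852 -1.17496325]
```

View pics/g5.png

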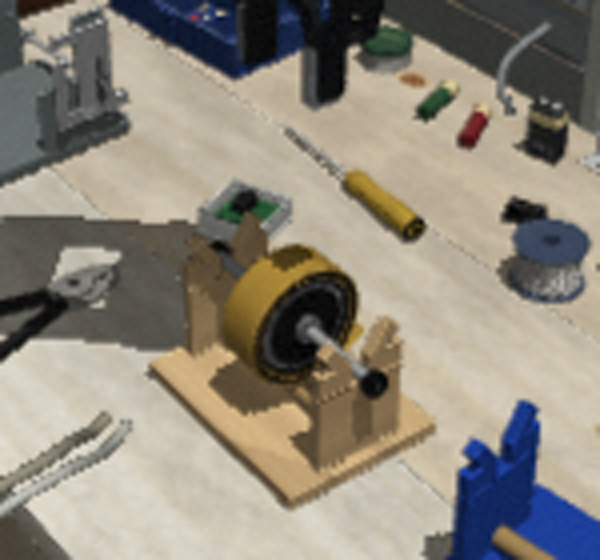

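The roll lies down in both forks with its caps at (375,383) and (220,250). The rim is at about 110 mm and the gripper is clear.

```bash
python3 -c "
from rig import env
print(env.close_job())"
```

```text
the job is handed in; nothing more can be done
None
```

The tape roll is off the dispenser and lying with its axle down in both forks of the plywood rest. The gripper is released and clear, and I handed the job in at about 27 s (no verdict is reported).

- **Getting it out:** I gripped the roll at the rim and lifted it with a light forward pull of up to about 4 N. The hook tips could be felt giving way at a rise of about 19 to 23 mm. I drew the axle out to the front with under 1 N showing at the wrist. The highest load I saw on the dispenser was about 6 to 8 N down on the seat, as the fingers closed.
- **Setting it down:** The axle touched the fork floors at about 3.5 N. Afterwards the rim stood at about 110 mm, so the axle is at about 70 mm. It is centred to about 1 mm, with the caps outside both forks.
- **Other items:** In the scene picture the relay tray, screwdriver and cutters are within about 4 mm of where they started. In the top picture the network reported "cutters" at the rest, which is a false find because the scene picture shows them where they were. The top picture also put the screwdriver about 10 mm off. I took that as measuring error, since the arm never went near it and the scene picture shows 3 mm.

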